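Slotted weight onto the bike-hoist hanger

ROBOT

A 6-joint arm with a two-finger parallel gripper is mounted at the origin on the work surface. World frame = base frame: x ahead of the robot, y to its left, z up, the work surface at z = 0. Lengths are in m, angles in degrees, forces in N, time in s.
With the tool pointing down it reaches from about 0.4 to 0.825 m from the base axis. Payload 7 kg.
Tool frame: the origin (TCP) lies at the very end of the fingers, on their centre line; the grasp point (between the pads) lies 19 mm behind it; z points along the fingers, y is the line along which they close (so a half turn about z gives the same grasp; the last joint's range is limited). The gripper opens to 88 mm and grips with 3 to 60 N. Pads are 19 mm wide; open, the fingers measure 130 mm over their backs; the gripper's body (78 mm by 193 mm) begins 47 mm behind the grasp point.
Start: joints at [91.564, 20.546, 0.682, 0, -70.136, -16.507], TCP at [0.174, 0.652, 0.227] pointing down, gripper open.
Joint ranges: [-176.03, 176.03], [-82.01, 121.73], [-58.28, 71.71], [-173.87, 95.51], [-174.79, -0.11], [-173.66, 173.66]. Speed limits (degrees/s): [136.94, 136.94, 172.46, 180, 180, 180].

INTERFACE

Orientations are given as [roll, pitch, yaw] about the fixed x, y, z axes, in that order (R = Rz(yaw) Ry(pitch) Rx(roll)).
In Python, from plant import ctrl gives the robot as it stands.
- The arm moves only by the tool carry_out, never from a script. Its argument "deltas" is a list that holds one entry, the list of rows, each a list of 5 numbers: the shift along the tool's x, y, z scaled (see below), then the turn about the tool's z scaled (see below), then the opening, from -1 (shut) to 1 (fully open). A call has 1 to 5 rows; each row is the pose to reach, as a shift and turn from the pose commanded when the call began, along the tool's axes at that moment, turning the shorter way round; what a row does not reach only later rows make up. The controller multiplies each number of a shift by 20 cm and each number of a turn by 2 pi rad. A row lasts 1/10 s, in which the tool goes at most 50 mm and 8.59 degrees, less where a joint would pass 70% of its speed; a pose out of reach is approached as far as the arm can. A call with a number of a shift or a turn outside -1 to 1 is refused whole. A call with a gripper value outside its range is refused whole. The fingers move at their own pace and stop on an object; the grip force is fixed at half the most. Time passes only in rows, so rows that repeat a pose let the fingers close. It gives the time, the measured TCP pose, the force, the opening and the grip force at its end, in the units of the state.
- ctrl.get_obs(): the state, without advancing time (a new reading comes with each control period).
- ctrl.snapshot(name): name is "scene" or "top" or "wrist"; returns a dict with "color" (384x512x3 uint8, red, green, blue), "camera_matrix" (3x3 intrinsics, pixels), "R" (3x3) and "t" (3): a world point X has camera coordinates R X + t. Camera axes: x right, y down, z forward; pixel columns grow to the right and rows downward; lengths in m; the calibration is good to about 2 mm. A picture is of the moment at which its call begins. There is no depth.
- ctrl.close_job(): hands the job in; it is judged then, once.
Trained networks look in a picture, given as the dict that the camera call returned (one of the last four; its "shot" number tells which), for a name from the list of things; names that differ only in an ending like _2 or _b are one class to them, and where a whole thing is asked for, a point or a joint stands for the part that bears it (a point fixed in the world has none). Each returns a list of dicts, best first, with "p" (0 to 1); they miss things now and then, are a little off and sometimes report something else, mostly with a low value. They report only what shows in the picture. A call takes as long as a camera call. They do not tell look-alikes from the thing itself.
- ctrl.search_frame(picture, name): "centre" ([column, row] in pixels, amid what is visible of it).
- ctrl.silhouettes(picture, name): "mask" (384x512 bool, what is visible of it) and "centre" ([column, row] in pixels, amid what is visible of it).
- ctrl.spot_point(picture, name): "centre" ([column, row] in pixels: a listed point, or the origin of a listed thing).
The state is a dict: "clock": time; "joint_pos": joint angles; "qvel": joint speeds; "tau": joint torques, N m; "tool_pos": TCP position; "orientation": TCP orientation; "force": force on the tool from outside, world axes, zero at the start; "moment": the same for the moment, N m; "opening": finger opening in m; "gripper_force": force on a finger pad.
Only numpy, scipy, OpenCV 4.12 (cv2) and the standard library are available. Lean on these libraries where they do the work, as an engineer would, in place of code of your own. Each camera call takes 0.05 s, during which the arm holds its last target. There are 200 camera calls.

TASK

Slide the green slotted weight sideways onto the stem of the bike hoist's counterweight hanger, under the brass cap and with its slot in line with that of the steel disc just below, feeling with a light push of a few newtons (never 20) until the stem bears on the slot's end, and keep it pressed there for a moment. Then turn it clockwise seen from above, round the stem, until its lug bears on the red stop post, and keep that pressed as lightly for a moment, so that its slot faces away from the one below. Leave it lying flat on the stack, still home on the stem and with its lug at the post, and let go; keep the gripper itself off the hanger and leave the other things undisturbed.

Things in the scene. Friction and masses are not known exactly. Their poses are not given: they have to be found in the camera images.
- weight: Loose green slotted weight, about 0.35 kg: flat disc 80 mm across, 12 mm thick, grip up. Origin: disc centre, on the underside; z up. A straight slot 16 mm wide opens at the rim towards +x; its flat end face is at x = -6 mm, so the stem axis is at the origin when the stem bears on it (2 mm play either side in y).
- weight_grip (a point): Centre of the weight's black upright grip block: 18 mm along weight x, 12 mm along y, 36 mm tall (12 to 48 mm above the weight's underside), at x = -32 mm, y = 0 of the weight. Pinch it across y from above. Axes as the weight's.
- weight_lug (a point): Outer end of the weight's lug, at x = -54 mm, y = 0, mid-thickness: a tongue 14 mm wide in y and as thick as the disc that sticks out of the rim behind the grip. Its +y side is the one that meets the stop post.
- hanger: Fixed steel foot plate 150 x 130 x 10 mm, black groove along its x axis. Origin: centre of its underside; z up. The 12 mm stem stands in the groove, clamped up to 7.5 mm either side of the origin along x, differently each time: this offset is not in any reading and must be felt for; the clamp holds against 20 N. The weight slides on along the foot's +x from its -x side, its x parallel to the foot's.
- stack_top (a point): Nominal point (origin's x, y; not the true stem offset) 34 mm above the foot's underside: the top face of the steel disc, on which the weight shall lie. Steel and, below it, grey disc are 80 mm across, 12 mm thick and fixed to the stem. The steel disc's slot faces the foot's +x, the grey one's lies at 2.3 rad about z from it.
- cap_under (a point): Nominal point (origin's x, y) 52 mm above the foot's underside: underside of the brass cap on the stem, 26 mm across, 6 mm thick. It leaves 18 mm of height for the 12 mm disc. A steel eye above it, 27 mm wide, ends 88 mm above the ledge.
- stop: Fixed red stop post, 8 mm diameter, at x = -8, y = +49 mm of the foot; its top is 46 mm above the ledge, level with the top of a weight lying on the stack. Origin: on its axis at ledge height. The lug's +y side bears on it once the weight has turned 53 to 83 degrees clockwise (from above) about the stem; the post axis is then at about y = +11 mm of the weight.
- dish: Blue ceramic dish, 96 mm across, 30 mm tall, bystander; origin centre of underside.
- clipbox: Clear plastic box with clip-on lid, 106 x 134 x 58 mm, bystander; origin centre of underside.
- light: Green silicone bike light, 40 mm across, 24 mm tall, bystander; origin centre of underside.
- multitool: Black folded multitool, 95 x 24 x 16 mm, bystander; origin centre of underside.
Mind the look-alikes: they are no part of the job. There is more than one size of the weight; the job needs the middle-sized.

How it is judged:
By the outcome, as a careful person would: the job done as asked, in the order asked, and still so for the second after the job is handed in, with the robot touching nothing.
It also fails if it takes over 67 s, if anything falls off the work surface, if the arm or the gripper's body presses on something with over 40 N, if the wrist force passes 120 N, or if a joint passes its speed limit or range.

## Working session

There is one attempt and no reset: what is moved stays moved. The work goes in short steps, Python scripts to look and compute and a tool call to move; the robot and the scene stay as the last step left them, time stands still between calls to the robot, and variables do not carry over. Pictures are saved under pics/ and viewed, at most 10 in all, crops included, and the job is handed in when it is done.

Besides the shell and the picture viewer there is one more tool, called after "Emit:" as a command line: name --argument value ..., lists and objects as JSON in quotes. carry_out: Moves the arm, as the interface text tells. Its arguments: {"type":"object","properties":{"deltas":{"type":"array"}},"required":["deltas"]}

```bash
mkdir -p pics
cat > h.py <<'E'
from plant import ctrl
import numpy as np, cv2
def snap(n,f=None):
    s=ctrl.snapshot(n)
    if f: cv2.imwrite('pics/'+f,s['color'][:,:,::-1])
    return s
def ray(s,px):
    d=s['R'].T@np.linalg.solve(s['camera_matrix'],[px[0],px[1],1.]); return -s['R'].T@s['t'],d
def at_z(s,px,z):
    c,d=ray(s,px); return c+d*(z-c[2])/d[2]
def proj(s,X):
    p=s['camera_matrix']@(s['R']@np.asarray(X,float)+s['t']); return p[:2]/p[2]
def tri(a,b):
    A=np.zeros((3,3));v=np.zeros(3)
    for s,px in (a,b):
        c,d=ray(s,px); d=d/np.linalg.norm(d); P=np.eye(3)-np.outer(d,d); A+=P; v+=P@c
    return np.linalg.solve(A,v)
E
python3 - <<'E'
from h import *
np.set_printoptions(precision=4,suppress=True)
a=snap('scene');b=snap('top')
cv2.imwrite('pics/a.png',np.vstack([a['color'],b['color']])[:,:,::-1]) 
cv2.imwrite('pics/scene.png',a['color'][:,:,::-1]);cv2.imwrite('pics/top.png',b['color'][:,:,::-1])
for n in ['weight','weight_grip','weight_lug','hanger','stop','stack_top','cap_under']:
  for s,l in((a,'scene'),(b,'top')):
    print(n,l,[(np.round(r['centre']).tolist(),round(r['p'],2)) for r in ctrl.spot_point(s,n)])
for s in(a,b): print(-s['R'].T@s['t'],s['R'][2])
print(ctrl.get_obs())
E
```

```text
weight scene [([287.0, 208.0], 0.93), ([329.0, 231.0], 0.88), ([279.0, 180.0], 0.69), ([106.0, 210.0], 0.4)]
weight top [([211.0, 206.0], 0.77), ([178.0, 170.0], 0.59), ([214.0, 247.0], 0.53)]
weight_grip scene [([284.0, 193.0], 0.97), ([348.0, 223.0], 0.78), ([278.0, 168.0], 0.6)]
weight_grip top [([215.0, 255.0], 0.82), ([214.0, 215.0], 0.66), ([163.0, 164.0], 0.66)]
weight_lug scene [([284.0, 195.0], 0.94), ([359.0, 235.0], 0.71), ([273.0, 174.0], 0.53)]
weight_lug top [([216.0, 223.0], 0.65), ([157.0, 164.0], 0.57), ([220.0, 257.0], 0.54)]
hanger scene []
hanger top [([268.0, 209.0], 0.93)]
stop scene [([237.0, 196.0], 0.5)]
stop top []
stack_top scene [([220.0, 193.0], 0.56)]
stack_top top [([269.0, 213.0], 0.67)]
cap_under scene [([220.0, 187.0], 0.69)]
cap_under top [([271.0, 208.0], 0.96)]
[1.5922 0.0421 0.6913] [-0.842  -0.0297 -0.5386]
[0.4169 0.0163 1.2661] [ 0.1598 -0.0256 -0.9868]
{'clock': 0.8, 'joint_pos': array([ 91.5654,  20.5432,   0.6815,  -0.0023, -70.1362, -16.5086]), 'qvel': array([ 0.0752, -0.0109,  0.0797, -0.0901,  0.105 , -0.0011]), 'tau': array([  0.0008, -58.2286,  29.3294,   7.0029,   0.0127,  -0.    ]), 'tool_pos': array([0.174 , 0.6521, 0.2266]), 'orientation': array([-179.9986,    0.0027,  -14.944 ]), 'force': array([0.5111, 0.3411, 0.6273]), 'moment': array([-0.0087,  0.0235,  0.0022]), 'gripper_force': 0.0, 'opening': 0.08779842713260226}
```

View pics/top.png

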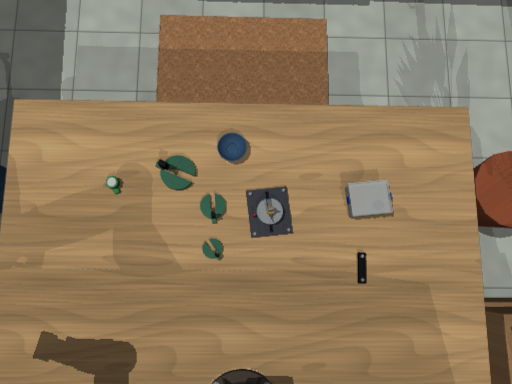

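View pics/scene.png

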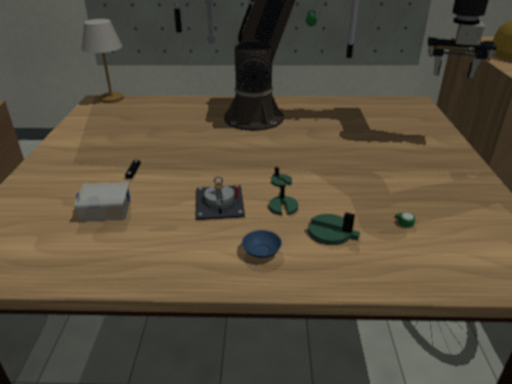

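The top view shows three green slotted weights: large at (178,172), middle at (213,207) and small at (213,248). The middle-sized one, (213,207), fits the description. The hanger is at (269,212) with the red stop on its left at (254,214). I'll confirm this in an enlarged crop and measure.

Run:
```python
from h import *
np.set_printoptions(precision=4,suppress=True)
a=snap('scene');b=snap('top')
c=b['color'][140:270,140:310,::-1]; cv2.imwrite('pics/crop.png',cv2.resize(c,None,fx=4.5,fy=4.5,interpolation=cv2.INTER_CUBIC))
for m in ctrl.silhouettes(b,'weight'):
    ys,xs=np.nonzero(m['mask']); (cx,cy),r=cv2.minEnclosingCircle(np.c_[xs,ys].astype(np.float32))
    P=at_z(b,(cx,cy),.012);Q=at_z(b,(cx+r,cy),.012)
    print(np.round(m['centre']),round(m['p'],2),len(xs),'centre',P,'encl.diam',2*np.linalg.norm(P-Q))
for n,z in (('weight',0),('weight_grip',.03),('weight_lug',.006),('hanger',0),('stack_top',.034),('cap_under',.052),('stop',0)):
    for s,l in((a,'scene'),(b,'top')):
        for r in ctrl.spot_point(s,n): print(n,l,np.round(r['centre'],1),at_z(s,r['centre'],z),round(r['p'],2))
```

```text
[176. 168.] 0.71 783 centre [0.7082 0.2176 0.012 ] encl.diam 0.12421082854750447
[216. 249.] 0.55 257 centre [0.4652 0.0909 0.012 ] encl.diam 0.06530306809819135
weight scene [328.8 230.9] [0.7101 0.2074 0.    ] 0.82
weight scene [284.6 204.9] [0.5965 0.0999 0.    ] 0.81
weight scene [280.9 184.3] [0.4898 0.0928 0.    ] 0.64
weight scene [279.7 193.6] [0.54   0.0879 0.    ] 0.32
weight top [177.7 173. ] [0.7073 0.2092 0.    ] 0.91
weight top [213.2 205.5] [0.6038 0.094  0.    ] 0.67
weight top [362.3 200.3] [ 0.6261 -0.3809  0.    ] 0.34
weight_grip scene [283.  190.5] [0.5699 0.0955 0.03  ] 0.72
weight_grip scene [351.2 221.8] [0.7109 0.2602 0.03  ] 0.66
weight_grip scene [276.5 170.6] [0.461  0.0797 0.03  ] 0.64
weight_grip top [163.7 162.9] [0.7321 0.2493 0.03  ] 0.96
weight_grip top [213.4 214.9] [0.5703 0.0909 0.03  ] 0.84
weight_grip top [216.  252.2] [0.4567 0.0807 0.03  ] 0.66
weight_lug scene [274.7 171.6] [0.4261 0.0754 0.006 ] 0.76
weight_lug scene [358.6 237.4] [0.7423 0.2758 0.006 ] 0.6
weight_lug scene [285.  195.1] [0.5566 0.1022 0.006 ] 0.57
weight_lug scene [219.5 188.5] [ 0.5246 -0.086   0.006 ] 0.47
weight_lug top [155.2 164.8] [0.7316 0.2805 0.006 ] 0.88
weight_lug top [220.9 260.5] [0.4323 0.0664 0.006 ] 0.85
weight_lug top [216.1 223.1] [0.5476 0.0834 0.006 ] 0.62
hanger scene [219.4 200.9] [ 0.5795 -0.0817  0.    ] 0.67
hanger scene [258.8 250.3] [0.7877 0.0314 0.    ] 0.18
stack_top scene [219.4 193. ] [ 0.591 -0.079  0.034] 0.59
stack_top top [270.1 210.9] [ 0.584  -0.0831  0.034 ] 0.63
cap_under scene [222.1 188.5] [ 0.5962 -0.0704  0.052 ] 0.96
cap_under scene [222.4 203.3] [ 0.6665 -0.0637  0.052 ] 0.71
cap_under scene [103.4 211.7] [ 0.7079 -0.3595  0.052 ] 0.29
stop scene [238.7 200.5] [ 0.5768 -0.0278  0.    ] 0.37
```

View pics/crop.png

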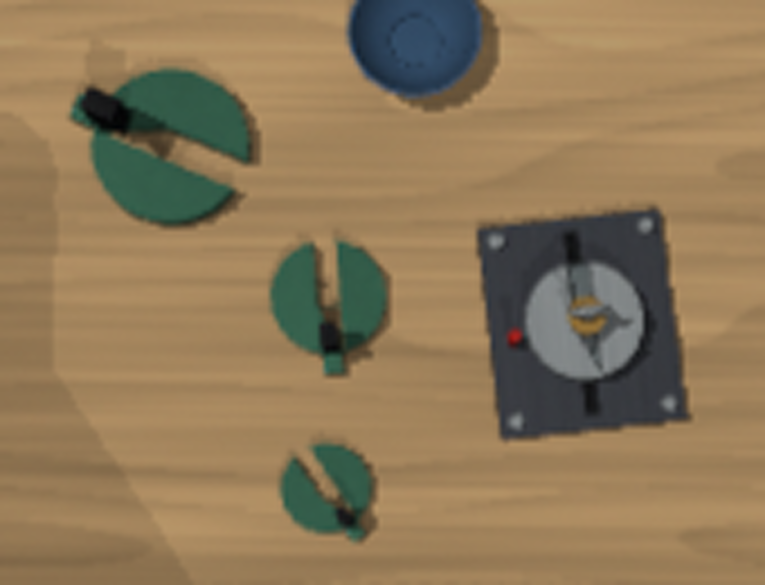

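The crop confirms it. The middle weight's disc is about 117 crop px (≈80 mm) across at crop (330,298), with its grip at (331,338) and slot facing up. The large disc is ≈120 mm with its lug, the small one ≈65 mm. The hanger's groove runs from (571,247) to (591,397).

```bash
cat >> h.py <<'E'
from scipy.spatial.transform import Rotation as Ro
def to(p,yaw,p0=None,yaw0=None):
    o=ctrl.get_obs(); p0=o['tool_pos'] if p0 is None else np.array(p0); y0=o['orientation'][2] if yaw0 is None else yaw0
    R=Ro.from_euler('xyz',[180,0,y0],degrees=True).as_matrix()
    s=R.T@(np.array(p)-p0)/.2; a=((y0-yaw+180)%360-180)/360
    return np.round(np.r_[s,a],4)
E
python3 - <<'E'
from h import *
w=snap('wrist');o=ctrl.get_obs()
c=-w['R'].T@w['t']; R=Ro.from_euler('xyz',o['orientation'],degrees=True).as_matrix()
print('cam in tool',R.T@(c-o['tool_pos']),'fwd',R.T@w['R'][2],w['camera_matrix'][0,0])
print(to([.52,.09,.227],7.))
E
```

```text
cam in tool [ 0.07840563 -0.00024499 -0.15779643] fwd [-2.89724424e-01  1.44344254e-04  9.57110097e-01] 278.9545701873149
[ 2.3960e+00  2.2697e+00 -2.1000e-03 -6.1000e-02]
```

Emit:
carry_out --deltas '[[[0.9,0.86,0,0,1],[0.9,0.86,0,0,1],[0.9,0.86,0,0,1],[0.9,0.86,0,0,1],[0.9,0.86,0,0,1]]]'

```text
clock: 2.2
tool_pos: [0.3043, 0.4377, 0.2268]
orientation: [-180.0, -0.0, -14.9]
force: [1.3, 0.5, 0.6]
opening: 0.0872
gripper_force: 0.0
```

Emit:
carry_out --deltas '[[[0.9,0.86,0,0,1],[0.9,0.86,0,0,1],[0.9,0.86,0,0,1],[0.9,0.86,0,0,1],[0.9,0.86,0,0,1]]]'

```text
clock: 2.7
tool_pos: [0.4339, 0.2251, 0.2271]
orientation: [-179.9, -0.0, -14.9]
force: [1.9, 1.4, 0.7]
opening: 0.0873
gripper_force: 0.0
```

Emit:
carry_out --deltas '[[[0.6,0.55,0,-0.061,1],[0.6,0.55,0,-0.061,1],[0.6,0.55,0,-0.061,1],[0.6,0.55,0,-0.061,1],[0.6,0.55,0,-0.061,1]]]'

```text
clock: 3.2
tool_pos: [0.522, 0.0869, 0.2264]
orientation: [180.0, 0.0, 6.8]
force: [-0.5, 0.1, -0.3]
opening: 0.0878
gripper_force: 0.0
```

Run:
```python
from h import *
np.set_printoptions(precision=4,suppress=True)
w=snap('wrist','w1.png');o=ctrl.get_obs();print(o['clock'],o['tool_pos'],o['orientation'],o['joint_pos'])
for n,z in (('weight',0),('weight_grip',.03),('weight_lug',.006),('hanger',0),('stack_top',.034),('cap_under',.052),('stop',0)):
    for r in ctrl.spot_point(w,n): print(n,np.round(r['centre'],1),at_z(w,r['centre'],z),round(r['p'],2))
```

```text
3.25 [0.5213 0.0881 0.2263] [179.9885   0.0205   6.8201] [ 30.8667   6.7577 -17.6865   0.0023 -65.5792  65.9524]
weight [249.4 202.4] [0.4705 0.0911 0.    ] 0.83
weight [176.4   6.6] [0.7055 0.2051 0.    ] 0.8
weight [257.3 107.5] [0.6025 0.0953 0.    ] 0.75
weight_grip [256.7 135.6] [0.569  0.0922 0.03  ] 0.66
weight_grip [254.  221.8] [0.4535 0.0822 0.03  ] 0.62
weight_lug [261.1 228. ] [0.4351 0.0697 0.006 ] 0.78
weight_lug [256.9 150.1] [0.5478 0.0894 0.006 ] 0.56
hanger [387.4 135.1] [ 0.5879 -0.0837  0.    ] 0.82
stack_top [397.1 138.5] [ 0.5864 -0.0807  0.034 ] 0.57
cap_under [403.1 141.1] [ 0.5849 -0.0794  0.052 ] 0.83
stop [346.5 140.8] [ 0.5739 -0.0304  0.    ] 0.55
```

View pics/w1.png

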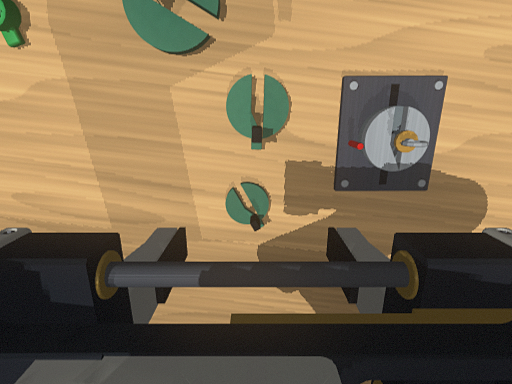

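The wrist view shows the middle weight at (257,107), the small one at (248,203) and the hanger foot with corners (344,76), (448,77), (428,191) and (334,189). The stop is at (357,146). I'll refine both poses with model fits.

```bash
cat >> h.py <<'E'
from scipy.optimize import minimize, least_squares
def wmodel():
    t=np.radians(np.linspace(0,360,181)); h=8
    disc=40*np.c_[np.cos(t),np.sin(t)]
    slot=np.array([[-6,-h],[60,-h],[60,h],[-6,h]]); lug=np.array([[-54,-7],[-30,-7],[-30,7],[-54,7]])
    return disc/1e3,slot/1e3,lug/1e3
def fit_weight(s,mask,x0,z=.012):
    S=4; M=cv2.resize(mask.astype(np.uint8),None,fx=S,fy=S,interpolation=cv2.INTER_NEAREST)
    def P(pl,v,zz):
        c,n=np.cos(v[2]),np.sin(v[2]); q=pl@np.array([[c,n],[-n,c]])+v[:2]
        return np.array([(proj(s,[a,b,zz])+.5)*S-.5 for a,b in q]).round().astype(np.int32)
    d,sl,lg=wmodel()
    # grip hull is ignored (both sets)
    g=np.array([[-41,-6],[-23,-6],[-23,6],[-41,6]])/1e3
    def cost(v):
        I=np.zeros_like(M)
        cv2.fillPoly(I,[P(d,v,z)],1);cv2.fillPoly(I,[P(lg,v,z)],1)
        for zz in(z,):cv2.fillPoly(I,[P(sl,v,zz)],0)
        G=np.zeros_like(M); cv2.fillConvexPoly(G,cv2.convexHull(np.r_[P(g,v,z),P(g,v,z+.036)]),1)
        a=(I!=M)&(G==0); return a.sum()/I.sum()
    r=minimize(cost,x0,method='Nelder-Mead',options=dict(initial_simplex=np.array(x0)+np.array([[0,0,0],[.006,0,0],[0,.006,0],[0,0,.1]]),xatol=1e-5,fatol=1e-5))
    return r.x,r.fun
E
python3 - <<'E'
from h import *
np.set_printoptions(precision=4,suppress=True)
w=snap('wrist');im=w['color'].astype(int)
g=(im[...,1]>im[...,0]+12)&(im[...,1]>im[...,2]+3)
n,L=cv2.connectedComponents(g.astype(np.uint8)); 
m=np.zeros_like(g); m[60:160,215:300]=g[60:160,215:300]
v,f=fit_weight(w,m,[.6025,.0953,.11]);print('weight',v[:2],np.degrees(v[2]),f,m.sum())
# foot corners
gr=cv2.cvtColor(w['color'],cv2.COLOR_RGB2GRAY)
C=cv2.cornerSubPix(gr,np.array([[344,76],[448,77],[428,191],[334,189]],np.float32).reshape(-1,1,2),(4,4),(-1,-1),(3,50,.01)).reshape(-1,2)
W=np.array([at_z(w,c,.010) for c in C]);print(C,W)
c=W.mean(0);ax=(W[0]+W[1]-W[2]-W[3]);ay=(W[0]+W[3]-W[1]-W[2])
print('foot',c,'yaw',np.degrees(np.arctan2(ax[1],ax[0])),np.degrees(np.arctan2(-ay[0],ay[1])),np.linalg.norm(ax)/2,np.linalg.norm(ay)/2)
r=(im[...,0]>150)&(im[...,1]<60);ys,xs=np.nonzero(r&(np.indices(r.shape)[1]<380)&(np.indices(r.shape)[0]<180))
print('red',xs.min(),xs.max(),ys.min(),ys.max(),at_z(w,(xs.max()-1.5,ys[xs>=xs.max()-3].mean()),.046))
y=np.radians(6.5);print('stop pred',c[:2]+[np.cos(y)*-.008-np.sin(y)*.049,np.sin(y)*-.008+np.cos(y)*.049])
E
```

```text
weight [0.6036 0.0956] 6.262476024276863 0.07996973300183764 2530
[[345.9266  75.9931]
 [451.2889  75.4214]
 [429.3853 189.2801]
 [336.6047 189.4098]] [[ 0.6517 -0.0052  0.01  ]
 [ 0.6684 -0.1351  0.01  ]
 [ 0.5223 -0.1523  0.01  ]
 [ 0.5062 -0.0238  0.01  ]]
foot [ 0.5871 -0.0791  0.01  ] yaw 7.020170495263816 7.243042758446572 0.14692165115551975 0.13025082139225863
red 361 366 143 148 [ 0.5733 -0.0339  0.046 ]
stop pred [ 0.5737 -0.0313]
```

Run:
```python
from h import *
o=ctrl.get_obs();print(o['clock'],o['tool_pos'],o['orientation'],o['force'])
print(to([.5718,.0921,.10],6.3),to([.5718,.0921,.020],6.3))
```

```text
3.65 [0.52052393 0.09050355 0.22673138] [-1.79991611e+02 -1.79409003e-02  7.09594976e+00] [ 0.0593022   0.01043288 -0.64937378]
[0.2554 0.0237 0.6337 0.0022] [0.2554 0.0237 1.0337 0.0022]
```

Emit:
carry_out --deltas '[[[0.255,0.024,0.7,0.002,0],[0.255,0.024,0.7,0.002,0],[0.255,0.024,0.7,0.002,0],[0.255,0.024,0.7,0.002,0],[0.255,0.024,0.7,0.002,0]]]'

```text
clock: 4.15
tool_pos: [0.5715, 0.0912, 0.0856]
orientation: [179.9, 0.2, 6.3]
force: [0.7, 0.4, 1.4]
opening: 0.0532
gripper_force: 0.0
```

Run:
```python
from h import *
w=snap('wrist','w2.png')
o=ctrl.get_obs();print(o['clock'],o['tool_pos'],o['orientation'],o['force'],o['opening'])
im=w['color'].astype(int);m=(im[...,1]>im[...,0]+12)&(im[...,1]>im[...,2]+3)
for r in ctrl.spot_point(w,'weight_grip'): print(r['centre'],at_z(w,r['centre'],.03),r['p'])
print(to([.5718,.0921,.020],6.3))
```

```text
4.2 [0.57238987 0.09164785 0.08747966] [ 1.79985860e+02 -4.04181329e-02  6.34421279e+00] [-0.33782155 -0.37456309  0.26195331] 0.04934467646866251
[258.2, 210.2] [0.57157478 0.08990207 0.03      ] 0.95
[253.4, 327.9] [0.45441372 0.08129382 0.03      ] 0.87
[-4.900e-03 -1.600e-03  3.426e-01  1.000e-04]
```

View pics/w2.png

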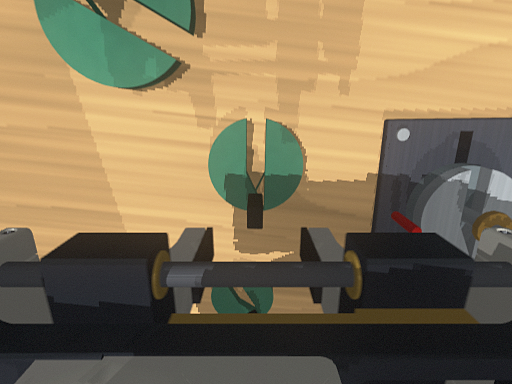

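The grip at (255,210) sits centred between the fingers, (213..301). Now I descend and close.

Emit:
carry_out --deltas '[[[-0.003,-0.002,0.2,0,0],[-0.003,-0.002,0.34,0,0],[-0.003,-0.002,0.34,0,0],[-0.003,-0.002,0.34,0,-1],[-0.003,-0.002,0.34,0,-1]]]'

```text
clock: 4.75
tool_pos: [0.573, 0.0924, 0.0214]
orientation: [-179.9, -0.2, 6.3]
force: [-0.7, -0.6, -0.0]
opening: 0.0327
gripper_force: 0.0
```

Emit:
carry_out --deltas '[[[0,0,0,0,-1],[0,0,0,0,-1],[0,0,0,0,-1],[0,0,0,0,-1],[0,0,0,0,-1]]]'

```text
clock: 5.25
tool_pos: [0.5718, 0.0918, 0.0195]
orientation: [-180.0, -0.1, 6.3]
force: [-1.8, 0.3, 6.5]
opening: 0.0116
gripper_force: 30.0
```

Emit:
carry_out --deltas '[[[0,0,-0.1,0,-1],[0,0,-0.3,0,-1],[0,0,-0.5,0,-1],[-0.1,0.13,-0.5,0,-1],[-0.25,0.33,-0.5,0,-1]]]'

```text
clock: 5.75
tool_pos: [0.5298, 0.0214, 0.1194]
orientation: [-179.9, -0.1, 6.4]
force: [-0.7, -1.6, -4.4]
opening: 0.0119
gripper_force: 30.0
```

Emit:
carry_out --deltas '[[[-0.15,0.2,0,-0.002,-1],[-0.3,0.4,0,-0.002,-1],[-0.4,0.535,0,-0.002,-1],[-0.4,0.535,0,-0.002,-1],[-0.4,0.535,0,-0.002,-1]]]'

```text
clock: 6.25
tool_pos: [0.4603, -0.0954, 0.1185]
orientation: [-180.0, 0.0, 6.9]
force: [0.2, -0.2, -3.5]
opening: 0.0116
gripper_force: 30.0
```

Run:
```python
from h import *
np.set_printoptions(precision=4,suppress=True)
w=snap('wrist','w3.png')
o=ctrl.get_obs();print(o['clock'],o['tool_pos'],o['orientation'],o['force'],o['opening'],o['gripper_force'])
for n,z in (('weight',.1),('weight_grip',.13),('hanger',0),('stack_top',.034),('cap_under',.052),('stop',0)):
    for r in ctrl.spot_point(w,n): print(n,np.round(r['centre'],1),at_z(w,r['centre'],z),round(r['p'],2))
```

```text
6.3 [ 0.461  -0.0948  0.1185] [-179.9912    0.003     6.9678] [ 0.1846  0.5479 -2.4913] 0.012100105859327467 29.999398291110992
weight [ 68.3 157.7] [0.4949 0.0293 0.1   ] 0.93
weight [253.5 183.5] [ 0.4921 -0.0894  0.1   ] 0.69
weight_grip [257.  250.9] [ 0.4598 -0.0955  0.13  ] 0.74
weight_grip [ 70.2 184.9] [0.4873 0.0099 0.13  ] 0.74
hanger [257.6  54. ] [ 0.5857 -0.0811  0.    ] 0.63
stack_top [259.5  43.9] [ 0.5871 -0.0823  0.034 ] 0.98
cap_under [257.4  38.7] [ 0.5866 -0.0807  0.052 ] 0.77
stop [202.8  63.2] [ 0.5722 -0.0328  0.    ] 0.74
stop [255.8 250.9] [ 0.3899 -0.103   0.    ] 0.42
```

View pics/w3.png

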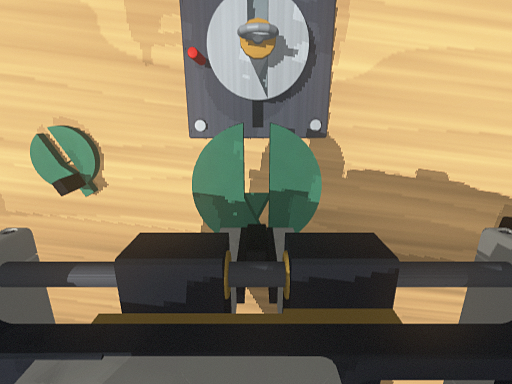

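The weight hangs level, with its slot at columns 244–270 at row 160. The groove/cap line is near column 257–258. The stop is at (193,53) and the small weight at (65,158). I'll do one fine check of the lateral line.

Run:
```python
from h import *
np.set_printoptions(precision=4,suppress=True)
w=snap('wrist');im=w['color'].astype(int);o=ctrl.get_obs()
g=(im[...,1]>im[...,0]+12)&(im[...,1]>im[...,2]+3)
m=np.zeros_like(g);m[115:228,185:330]=g[115:228,185:330]
zt=o['tool_pos'][2]-.0195
S=o['tool_pos'][:2]
y=np.radians(o['orientation'][2]); ex=np.array([np.cos(y),np.sin(y)]);ey=np.array([-np.sin(y),np.cos(y)])
T=lambda p:np.array([(p[:2]-S)@ex,(p[:2]-S)@ey])*1e3
# slot edges
for r in (140,160,180):
    row=m[r]; xs=np.nonzero(row)[0]; k=np.argmax(np.diff(xs)); print('slot',r,xs[0],xs[k],xs[k+1],xs[-1],[T(at_z(w,(c,r),zt+.012)) for c in (xs[k]+.5,xs[k+1]-.5)])
# steel disc
v=im.mean(2);sat=im.max(2)-im.min(2);d=((v>115)&(sat<25)).astype(np.uint8);d[:, :200]=0;d[:,320:]=0;d[104:]=0
d=cv2.morphologyEx(d,cv2.MORPH_OPEN,np.ones((3,3)));c=max(cv2.findContours(d,0,1)[0],key=cv2.contourArea)
h=cv2.convexHull(c);wp=np.array([at_z(w,q,.034) for q in h[:,0] if q[1]>3])[:,:2]
f=least_squares(lambda u:np.hypot(*(wp-u[:2]).T)-u[2],[.587,-.08,.04],loss='soft_l1',f_scale=.001).x;print('disc',f,T(f))
# groove, foot edges
for r in (112,120):
    q=v[r,240:276]; xs=240+np.nonzero(q<35)[0]; print('groove',r,xs.min(),xs.max(),T(at_z(w,(xs.mean(),r),.010)))
ca=(im[...,0]>im[...,2]+70)&(np.indices(g.shape)[0]<62);ca[:,:235]=0;ca[:,282:]=0
ys,xs=np.nonzero(ca);print('cap',xs.min(),xs.max(),ys.min(),ys.max(),T(at_z(w,((xs.min()+xs.max())/2,38),.055)))
gr=cv2.cvtColor(w['color'],cv2.COLOR_RGB2GRAY)
C=cv2.cornerSubPix(gr,np.array([[189,137],[328,137]],np.float32).reshape(-1,1,2),(4,4),(-1,-1),(3,50,.01)).reshape(-1,2)
W=np.array([at_z(w,c,.010) for c in C]);dd=W[0]-W[1];print('back corners',C,T(W[0]),T(W[1]),'yaw',np.degrees(np.arctan2(-dd[0],dd[1])))
```

```text
slot 140 211 242 270 302 [array([61.4647,  8.4394]), array([61.4535, -7.3489])]
slot 160 197 243 269 316 [array([49.6786,  8.0206]), array([49.6675, -6.9048])]
slot 180 192 243 269 320 [array([37.3879,  8.1936]), array([37.3761, -7.0516])]
disc [ 0.5857 -0.0809  0.0401] [125.0838  -2.1158]Traceback (most recent call last):
  File "<stdin>", line 20, in <module>
    return umr_minimum(a, axis, None, out, keepdims, initial, where)
ValueError: zero-size array to reduction operation minimum which has no identity
```

Emit:
carry_out --deltas '[[[0,0.012,0.15,0,-1],[0,0.012,0.31,0,-1],[0,0.012,0.31,0,-1],[0,0.012,0.31,0,-1],[0,0.012,0.31,0,-1]]]'

```text
clock: 7.15
tool_pos: [0.4627, -0.0969, 0.0579]
orientation: [180.0, -0.1, 7.1]
force: [0.4, 0.4, -3.4]
opening: 0.012
gripper_force: 30.0
```

```bash
cat > lat.py <<'E'
from h import *
np.set_printoptions(precision=2,suppress=True)
w=snap('wrist','w4.png');im=w['color'].astype(int);o=ctrl.get_obs()
print(o['clock'],o['tool_pos'],o['orientation'],o['force'])
g=(im[...,1]>im[...,0]+12)&(im[...,1]>im[...,2]+3)
m=np.zeros_like(g);m[80:228,185:330]=g[80:228,185:330]
zt=o['tool_pos'][2]-.0195; S=o['tool_pos'][:2]
y=np.radians(o['orientation'][2]); ex=np.array([np.cos(y),np.sin(y)]);ey=np.array([-np.sin(y),np.cos(y)])
T=lambda p:np.array([(p[:2]-S)@ex,(p[:2]-S)@ey])*1e3
for r in (135,150,165,180):
    xs=np.nonzero(m[r])[0]
    if len(xs)<9: continue
    k=np.argmax(np.diff(xs)); e=[T(at_z(w,(c,r),zt+.012)) for c in (xs[k]+.5,xs[k+1]-.5)]; print('slot',r,xs[k],xs[k+1],e,'mid',(e[0]+e[1])/2)
v=im.mean(2);sat=im.max(2)-im.min(2);d=((v>110)&(sat<28)).astype(np.uint8);d[:,:190]=0;d[:,330:]=0;d[130:]=0
d=cv2.morphologyEx(d,cv2.MORPH_OPEN,np.ones((3,3)));c=max(cv2.findContours(d,0,1)[0],key=cv2.contourArea)
h=cv2.convexHull(c);wp=np.array([at_z(w,q,.034) for q in h[:,0] if q[1]>3])[:,:2]
for _ in range(2):
    f=least_squares(lambda u:np.hypot(*(wp-u[:2]).T)-.040,[.587,-.08],loss='soft_l1',f_scale=.0005).x
print('disc',f*1e3,T(f),len(wp),np.abs(np.hypot(*(wp-f).T)-.04).mean()*1e3)
E
python3 lat.py
```

```text
7.2 [ 0.46 -0.1   0.06] [179.99  -0.15   7.05] [-0.08 -0.86 -3.98]
slot 135 243 269 [array([64.27,  7.74]), array([64.26, -6.81])] mid [64.27  0.47]
slot 150 243 270 [array([55.57,  7.86]), array([55.56, -7.5 ])] mid [55.56  0.18]
slot 165 243 269 [array([46.59,  7.99]), array([46.58, -7.02])] mid [46.59  0.49]
slot 180 243 269 [array([37.33,  8.12]), array([37.32, -7.13])] mid [37.32  0.49]
disc [585.88 -80.32] [124.26   1.26] 15 3.9593656142482687
```

View pics/w4.png

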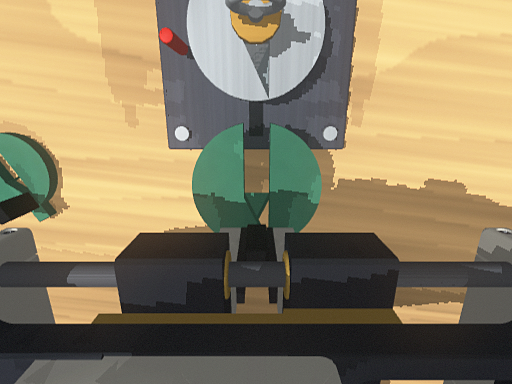

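Slot mid column is 256, steel disc mid 256.5, cap centre ≈255.5 and groove ≈257, so lateral alignment is within about 1 mm. Next I check height, then slide.

Run:
```python
from h import *
o=ctrl.get_obs();print(o['tool_pos'],o['orientation'],o['force'],o['moment'])
```

```text
[ 0.46271184 -0.09681894  0.0580667 ] [ 1.79993306e+02 -1.47655773e-01  7.05193628e+00] [-0.08050411 -0.85538095 -3.9759332 ] [-0.02686854  0.06774112 -0.03755104]
```

Emit:
carry_out --deltas '[[[0.04,0,0.008,0,-1],[0.12,0,0.008,0,-1],[0.2,0,0.008,0,-1],[0.25,0,0.008,0,-1],[0.25,0,0.008,0,-1]]]'

```text
clock: 7.7
tool_pos: [0.5129, -0.0907, 0.0554]
orientation: [180.0, -0.1, 7.0]
force: [-0.2, -0.4, -4.1]
opening: 0.0115
gripper_force: 30.0
```

Emit:
carry_out --deltas '[[[0.04,0,0,0,-1],[0.08,0,0,0,-1],[0.12,0,0,0,-1],[0.15,0,0,0,-1],[0.15,0,0,0,-1]]]'

```text
clock: 8.2
tool_pos: [0.5418, -0.0872, 0.0549]
orientation: [180.0, -0.0, 7.0]
force: [-0.6, -0.3, -2.8]
opening: 0.0118
gripper_force: 30.0
```

Run:
```python
from h import *
w=snap('wrist','w5.png');a=snap('scene')
cv2.imwrite('pics/s5.png',cv2.resize(a['color'][150:240,170:300,::-1],None,fx=5,fy=5,interpolation=cv2.INTER_CUBIC))
o=ctrl.get_obs();print(o['clock'],o['tool_pos'],o['orientation'],o['force'],o['moment'])
```

```text
8.3 [ 0.54055551 -0.08729616  0.05475748] [-1.79995189e+02  3.19890341e-02  7.00813584e+00] [ 1.06117014 -0.45229861 -3.11605542] [-0.04710615  0.06643426  0.05994611]
```

View pics/w5.png

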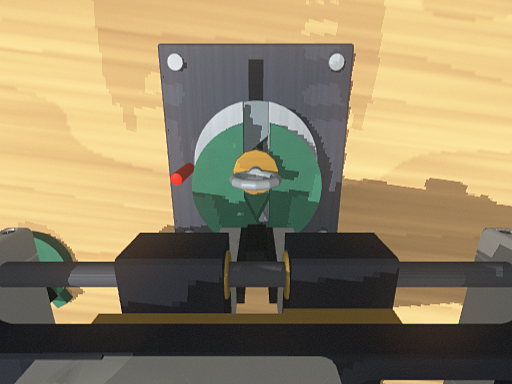

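The weight is under the cap with the slot (243–270) straddling the stem line and the cap at (256,165). Now I feel forward in small steps.

Emit:
carry_out --deltas '[[[0.005,0,0,0,-1],[0.01,0,0,0,-1],[0.015,0,0,0,-1],[0.02,0,0,0,-1],[0.02,0,0,0,-1]]]'

```text
clock: 8.8
tool_pos: [0.5449, -0.0868, 0.055]
orientation: [180.0, -0.0, 7.0]
force: [-0.2, 0.4, -3.9]
opening: 0.012
gripper_force: 30.0
```

Emit:
carry_out --deltas '[[[0.005,0,0,0,-1],[0.01,0,0,0,-1],[0.015,0,0,0,-1],[0.015,0,0,0,-1]]]'

```text
clock: 9.2
tool_pos: [0.5479, -0.0864, 0.055]
orientation: [180.0, -0.0, 7.0]
force: [1.0, 0.3, -3.7]
opening: 0.0117
gripper_force: 30.0
```

Emit:
carry_out --deltas '[[[0.005,0,0,0,-1],[0.01,0,0,0,-1],[0.01,0,0,0,-1],[0.01,0,0,0,-1]]]'

```text
clock: 9.6
tool_pos: [0.5497, -0.0862, 0.0549]
orientation: [180.0, 0.0, 7.0]
force: [0.0, -0.2, -3.9]
opening: 0.0123
gripper_force: 30.0
```

Emit:
carry_out --deltas '[[[0.005,0,0,0,-1],[0.01,0,0,0,-1],[0.01,0,0,0,-1],[0.01,0,0,0,-1]]]'

```text
clock: 10.0
tool_pos: [0.5517, -0.0859, 0.0549]
orientation: [-180.0, 0.0, 7.0]
force: [-1.2, 0.8, -3.7]
opening: 0.0116
gripper_force: 30.0
```

Emit:
carry_out --deltas '[[[0.005,0,0,0,-1],[0.005,0,0,0,-1],[0.005,0,0,0,-1],[0.005,0,0,0,-1]]]'

```text
clock: 10.4
tool_pos: [0.5526, -0.0859, 0.055]
orientation: [180.0, 0.0, 7.0]
force: [-0.1, -0.8, -3.0]
opening: 0.0116
gripper_force: 30.0
```

Emit:
carry_out --deltas '[[[0.005,0,0,0,-1],[0.005,0,0,0,-1],[0.005,0,0,0,-1],[0.005,0,0,0,-1]]]'

```text
clock: 10.8
tool_pos: [0.5536, -0.0857, 0.0549]
orientation: [-180.0, 0.0, 7.0]
force: [-0.2, -0.3, -4.4]
opening: 0.0115
gripper_force: 30.0
```

Emit:
carry_out --deltas '[[[0.005,0,0,0,-1],[0.005,0,0,0,-1],[0.005,0,0,0,-1],[0.005,0,0,0,-1]]]'

```text
clock: 11.2
tool_pos: [0.5544, -0.0856, 0.0549]
orientation: [-180.0, 0.0, 7.0]
force: [-1.6, -1.2, -3.4]
opening: 0.0118
gripper_force: 30.0
```

Emit:
carry_out --deltas '[[[0.005,0,0,0,-1],[0.005,0,0,0,-1],[0.005,0,0,0,-1],[0.005,0,0,0,-1]]]'

```text
clock: 11.6
tool_pos: [0.5545, -0.0857, 0.0547]
orientation: [-180.0, 0.1, 7.0]
force: [-4.2, -0.1, -0.9]
opening: 0.0115
gripper_force: 30.0
```

Emit:
carry_out --deltas '[[[0.005,0,0,0,-1],[0.005,0,0,0,-1],[0.005,0,0,0,-1],[0.005,0,0,0,-1]]]'

```text
clock: 12.0
tool_pos: [0.5546, -0.0857, 0.0544]
orientation: [-180.0, 0.2, 7.0]
force: [-7.1, -0.4, -1.6]
opening: 0.0115
gripper_force: 30.0
```

Contact at TCP x ≈ 0.5545. I ease slightly and hold.

Emit:
carry_out --deltas '[[[-0.003,0,0,0,-1],[-0.003,0,0,0,-1],[-0.003,0,0,0,-1],[-0.003,0,0,0,-1],[-0.003,0,0,0,-1]]]'

```text
clock: 12.5
tool_pos: [0.5545, -0.0857, 0.0544]
orientation: [-180.0, 0.2, 7.0]
force: [-5.0, -1.3, -2.1]
opening: 0.012
gripper_force: 30.0
```

Emit:
carry_out --deltas '[[[0,0,0,0,-1],[0,0,0,0,-1],[0,0,0,0,-1],[0,0,0,0,-1],[0,0,0,0,-1]]]'

```text
clock: 13.0
tool_pos: [0.5545, -0.0857, 0.0544]
orientation: [-180.0, 0.2, 7.0]
force: [-5.0, -0.5, -2.6]
opening: 0.012
gripper_force: 30.0
```

Run:
```python
from h import *
o=ctrl.get_obs();print(o['clock'],o['tool_pos'],o['orientation'],o['force'],o['moment'])
```

```text
13.0 [ 0.55454556 -0.08569317  0.05444165] [-1.79994658e+02  1.61425584e-01  6.98749387e+00] [-4.98348725 -0.5291112  -2.57414145] [-0.29224322  2.20815359  0.02477719]
```

Held home for 1 s at 5 N. Now I turn clockwise about the stem, 25° per call.

Emit:
carry_out --deltas '[[[0.0006,-0.0132,0,0.0139,-1],[0.0023,-0.0263,0,0.0278,-1],[0.0052,-0.0392,0,0.0417,-1],[0.0091,-0.0518,0,0.0556,-1],[0.0142,-0.064,0,0.0694,-1]]]'

```text
clock: 13.5
tool_pos: [0.5553, -0.0727, 0.0542]
orientation: [179.9, 0.2, -18.2]
force: [-5.6, -1.1, -3.1]
opening: 0.0118
gripper_force: 30.0
```

```bash
cat > st.py <<'E'
from h import *
np.set_printoptions(precision=4,suppress=True)
o=ctrl.get_obs(); y=np.radians(o['orientation'][2]);u=np.array([np.cos(y),np.sin(y)]);n=np.array([-u[1],u[0]])
f=o['force'][:2]; print(o['clock'],o['tool_pos'],o['orientation'],'F along weight x,y',f@u,f@n,o['force'][2],'M',o['moment'],'origin',o['tool_pos'][:2]+.032*u)
E
python3 st.py
```

```text
13.5 [ 0.5553 -0.0727  0.0542] [179.9107   0.1951 -18.218 ] F along weight x,y -4.961033818301715 -2.7741656101121555 -3.1352984551142153 M [-0.3101  2.2825 -0.0695] origin [ 0.5857 -0.0827]
```

Emit:
carry_out --deltas '[[[0.0006,-0.0132,0,0.0139,-1],[0.0023,-0.0263,0,0.0278,-1],[0.0052,-0.0392,0,0.0417,-1],[0.0091,-0.0518,0,0.0556,-1],[0.0142,-0.064,0,0.0694,-1]]]'

```text
clock: 14.0
tool_pos: [0.5616, -0.0609, 0.0541]
orientation: [179.8, 0.2, -43.2]
force: [-7.8, 4.7, -1.0]
opening: 0.0122
gripper_force: 30.0
```

```bash
python3 st.py
```

```text
14.0 [ 0.5616 -0.0609  0.0541] [179.8376   0.192  -43.2104] F along weight x,y -8.920114550785534 -1.8713841907702584 -1.0255080170972297 M [ 1.4183  3.1199 -0.0423] origin [ 0.5849 -0.0828]
```

Emit:
carry_out --deltas '[[[-0.003,-0.0053,0,0.0056,-1],[-0.005,-0.0106,0,0.0111,-1],[-0.006,-0.0158,0,0.0167,-1],[-0.0055,-0.0211,0,0.0222,-1],[-0.005,-0.0263,0,0.0278,-1]]]'

```text
clock: 14.5
tool_pos: [0.5662, -0.0562, 0.0545]
orientation: [180.0, 0.1, -53.1]
force: [-3.8, 2.5, -3.5]
opening: 0.012
gripper_force: 30.0
```

```bash
python3 st.py
```

```text
14.5 [ 0.5662 -0.0562  0.0545] [179.9569   0.062  -53.0639] F along weight x,y -4.2262007019756185 -1.535837031588614 -3.5345333552418783 M [ 0.8099  1.4744 -0.0305] origin [ 0.5854 -0.0818]
```

Emit:
carry_out --deltas '[[[0,-0.0026,0,0.0028,-1],[0,-0.0053,0,0.0056,-1],[0,-0.0079,0,0.0083,-1],[0,-0.0106,0,0.0111,-1],[0,-0.0106,0,0.0111,-1]]]'

```text
clock: 15.0
tool_pos: [0.5678, -0.055, 0.0546]
orientation: [179.9, 0.1, -57.0]
force: [-3.2, 3.4, -4.3]
opening: 0.012
gripper_force: 30.0
```

```bash
python3 st.py
```

```text
15.0 [ 0.5678 -0.055   0.0546] [179.9497   0.0551 -57.0034] F along weight x,y -4.586359122598564 -0.7880009566785379 -4.327285022762765 M [ 1.3321  1.8132 -0.0395] origin [ 0.5853 -0.0818]
```

Emit:
carry_out --deltas '[[[0,-0.0026,0,0.0028,-1],[0,-0.0053,0,0.0056,-1],[0,-0.0053,0,0.0056,-1],[0,-0.0053,0,0.0056,-1]]]'

```text
clock: 15.4
tool_pos: [0.5688, -0.0544, 0.0546]
orientation: [180.0, 0.1, -59.0]
force: [-5.1, 2.9, -4.8]
opening: 0.0118
gripper_force: 30.0
```

```bash
python3 st.py
```

```text
15.4 [ 0.5688 -0.0544  0.0546] [179.9565   0.052  -58.9847] F along weight x,y -5.1013315218397 -2.848951896137765 -4.77808180784324 M [ 1.3544  1.7987 -0.0811] origin [ 0.5853 -0.0818]
```

Emit:
carry_out --deltas '[[[0,-0.0026,0,0.0028,-1],[0,-0.0053,0,0.0056,-1],[0,-0.0053,0,0.0056,-1],[0,-0.0053,0,0.0056,-1]]]'

```text
clock: 15.8
tool_pos: [0.5697, -0.0538, 0.0546]
orientation: [180.0, 0.1, -61.0]
force: [-4.7, 3.5, -3.9]
opening: 0.0117
gripper_force: 30.0
```

```bash
python3 st.py
```

```text
15.8 [ 0.5697 -0.0538  0.0546] [179.9586   0.0539 -61.0016] F along weight x,y -5.3946665820465425 -2.410202951447534 -3.8649121373704176 M [ 1.4185  1.8647 -0.082 ] origin [ 0.5852 -0.0818]
```

Emit:
carry_out --deltas '[[[0,-0.0026,0,0.0028,-1],[0,-0.0026,0,0.0028,-1],[0,-0.0026,0,0.0028,-1],[0,-0.0026,0,0.0028,-1]]]'

```text
clock: 16.2
tool_pos: [0.5701, -0.0535, 0.0546]
orientation: [180.0, 0.1, -62.0]
force: [-5.3, 4.3, -4.6]
opening: 0.0118
gripper_force: 30.0
```

```bash
python3 st.py
```

```text
16.2 [ 0.5701 -0.0535  0.0546] [179.9577   0.0516 -62.0082] F along weight x,y -6.3060650131968305 -2.614014756793703 -4.560864339666436 M [ 1.4433  1.7882 -0.0443] origin [ 0.5852 -0.0818]
```

Emit:
carry_out --deltas '[[[-0.002,-0.0026,0,0.0028,-1],[-0.002,-0.0053,0,0.0056,-1],[-0.002,-0.0053,0,0.0056,-1],[-0.002,-0.0053,0,0.0056,-1]]]'

```text
clock: 16.6
tool_pos: [0.5709, -0.053, 0.0548]
orientation: [179.9, 0.0, -64.0]
force: [-5.4, 2.8, -2.6]
opening: 0.012
gripper_force: 30.0
```

```bash
python3 st.py
```

```text
16.6 [ 0.5709 -0.053   0.0548] [179.9388   0.0266 -64.0485] F along weight x,y -4.849747996480737 -3.6340030920403397 -2.574492696532859 M [1.0774 1.9211 0.1016] origin [ 0.5849 -0.0818]
```

Emit:
carry_out --deltas '[[[0,-0.0026,0,0.0028,-1],[0,-0.0026,0,0.0028,-1],[0,-0.0026,0,0.0028,-1],[0,-0.0026,0,0.0028,-1]]]'

```text
clock: 17.0
tool_pos: [0.5707, -0.0531, 0.0547]
orientation: [179.9, 0.0, -65.1]
force: [-6.0, 1.1, -2.4]
opening: 0.0121
gripper_force: 30.0
```

```bash
python3 st.py
```

```text
17.0 [ 0.5707 -0.0531  0.0547] [179.8692   0.0374 -65.0599] F along weight x,y -3.489054824513957 -4.94999487231035 -2.3530601302409058 M [0.811  2.5257 0.0901] origin [ 0.5842 -0.0821]
```

Emit:
carry_out --deltas '[[[0,-0.002,0,0.002,-1],[0,-0.002,0,0.002,-1],[0,-0.002,0,0.002,-1],[0,-0.002,0,0.002,-1],[0,-0.002,0,0.002,-1]]]'

```text
clock: 17.5
tool_pos: [0.5708, -0.053, 0.0547]
orientation: [179.8, 0.0, -65.8]
force: [-6.9, 1.1, -1.5]
opening: 0.0119
gripper_force: 30.0
```

```bash
python3 st.py
python3 - <<'E'
from h import *
w=snap('wrist'); t=snap('top')
A=cv2.resize(w['color'][100:280,130:400],(800,533),interpolation=cv2.INTER_CUBIC); cv2.imwrite('pics/w6.png',A[:,:,::-1])
E
```

```text
17.5 [ 0.5708 -0.053   0.0547] [179.8308   0.0352 -65.7575] F along weight x,y -3.819017929011918 -5.867285362660876 -1.4910044365328106 M [0.6167 2.903  0.2857] origin [ 0.5839 -0.0822]
```

View pics/w6.png

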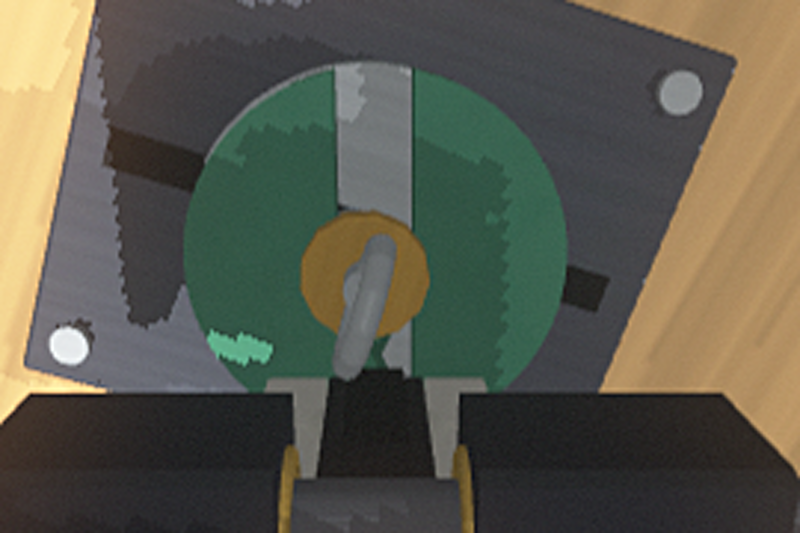

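The slot now points away from the steel disc's slot, with the stem (cap at (365,272)) at its end. The lug is out of view under the gripper. Mz has turned positive, so the contact is at the lug. I ease a little, hold, then lower onto the stack.

Emit:
carry_out --deltas '[[[0,0.001,0,-0.001,-1],[0,0.001,0,-0.001,-1],[0,0.001,0,-0.001,-1],[0,0.001,0,-0.001,-1],[0,0.001,0,-0.001,-1]]]'

```text
clock: 18.1
tool_pos: [0.5707, -0.0531, 0.0546]
orientation: [179.8, 0.0, -65.4]
force: [-6.3, 2.1, -1.7]
opening: 0.0122
gripper_force: 30.0
```

```bash
python3 st.py
```

```text
18.1 [ 0.5707 -0.0531  0.0546] [179.8455   0.0367 -65.4071] F along weight x,y -4.492349467718282 -4.879265979946978 -1.710530074053311 M [0.7361 2.7608 0.2517] origin [ 0.584  -0.0822]
```

Emit:
carry_out --deltas '[[[0,0,0.002,0,-1],[0,0,0.004,0,-1],[0,0,0.004,0,-1],[0,0,0.004,0,-1],[0,0,0.004,0,-1]]]'

```text
clock: 18.6
tool_pos: [0.5708, -0.0531, 0.0542]
orientation: [179.9, 0.0, -65.4]
force: [-8.2, 1.8, 1.0]
opening: 0.0118
gripper_force: 30.0
```

```bash
python3 st.py
```

```text
18.6 [ 0.5708 -0.0531  0.0542] [179.8568   0.0276 -65.4017] F along weight x,y -5.024041008917604 -6.721989157514978 1.0194748296964664 M [0.6962 3.2375 0.1583] origin [ 0.5841 -0.0822]
```

Emit:
carry_out --deltas '[[[0,0,0,0,-0.5],[0,0,0,0,-0.3],[0,0,0,0,-0.3],[0,0,0,0,-0.3],[0,0,0,0,-0.3]]]'

```text
clock: 19.1
tool_pos: [0.5728, -0.0527, 0.0545]
orientation: [-179.9, -0.0, -65.4]
force: [-0.3, 0.8, -0.5]
opening: 0.0305
gripper_force: 0.0
```

```bash
python3 st.py
```

```text
19.1 [ 0.5728 -0.0527  0.0545] [-179.9349   -0.0234  -65.3752] F along weight x,y -0.808193503420539 0.06417232587240787 -0.48213779203229423 M [ 0.0916  0.0178 -0.0519] origin [ 0.5861 -0.0817]
```

Emit:
carry_out --deltas '[[[0,0,-0.05,0,-0.3],[0,0,-0.15,0,-0.3],[-0.1,0,-0.35,0,-0.3],[-0.3,0,-0.5,0,-0.3],[-0.4,0,-0.5,0,-0.3]]]'

```text
clock: 19.6
tool_pos: [0.5409, 0.022, 0.1596]
orientation: [-179.5, -0.1, -65.3]
force: [1.2, 0.6, -0.5]
opening: 0.0303
gripper_force: 0.0
```

```bash
python3 st.py
python3 - <<'E'
from h import *
np.set_printoptions(precision=4,suppress=True)
w=snap('wrist')
cv2.imwrite('pics/w7.png',cv2.resize(w['color'][:240,80:430],(800,549),interpolation=cv2.INTER_CUBIC)[:,:,::-1])
E
```

```text
19.6 [0.5409 0.022  0.1596] [-179.5183   -0.0788  -65.3381] F along weight x,y -0.005822991156363376 1.349898337964558 -0.4767455442241503 M [ 0.0605 -0.1201 -0.023 ] origin [ 0.5542 -0.0071]
```

View pics/w7.png

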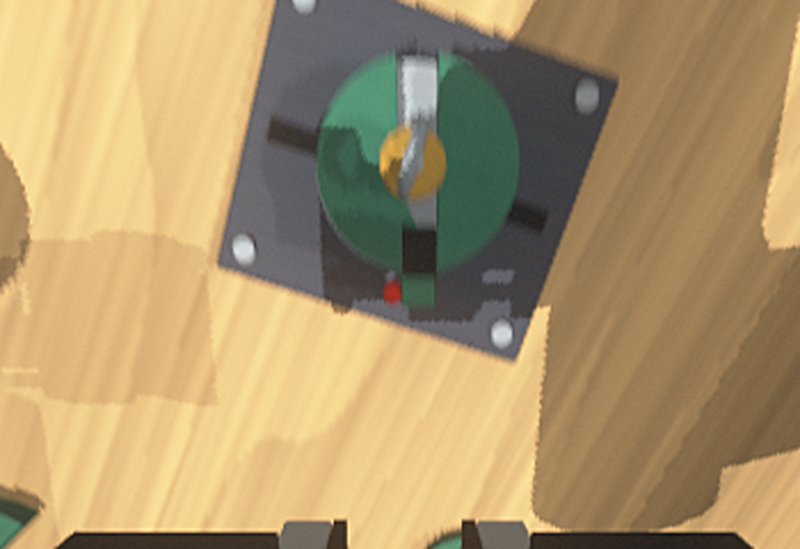

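The picture shows the weight flat under the cap. Its lug, at (418,290), touches the red post at (393,292), and the gripper is clear. I'm handing it in.

```bash
python3 -c "
from plant import ctrl
print(ctrl.close_job())"
```

```text
the job is handed in; nothing more can be done
None
```

The job is handed in at 19.6 s: the middle green weight lies flat on the stack, released, after about 5 N was held at the stem and then roughly 5–9 N at the lug; its lug is at the red post in the last picture, but the cap hid the stem contact, so "still home" rests on the forces felt.

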